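# Make up two water-sampling kits from the stock on the bench

## Robot

A 6-joint arm with a two-finger parallel gripper is mounted at the origin on the work surface. World frame = base frame: x ahead of the robot, y to its left, z up, the work surface at z = 0. Lengths are in m, angles in rad, forces in N, time in s.
With the tool pointing down it reaches from about 0.275 to 0.875 m from the base axis. Payload 12.5 kg.
Tool frame: the origin (TCP) lies midway between the tips of the shut fingers; the grasp point (between the pads) lies 19 mm behind it; z points along the fingers, y is the line along which they close (so a half turn about z gives the same grasp; the last joint's range is limited). The gripper opens to 85 mm and grips with 20 to 120 N. Pads are 22 mm wide; open, the fingers measure 114 mm over their backs; the gripper's body (76 mm by 85 mm) begins 54 mm behind the grasp point. The pads swing forward as they close: fully open they stand 13 mm farther back than shut.
Start: joints at [1.034, 0.351, 1.652, -0, 1.139, -0.085], TCP at [0.24, 0.495, 0.231] pointing down, gripper open.
Joint ranges: [-2.75, 2.75], [-0.79, 2.1], [0.01, 2.65], [-1.57, 4.71], [0.07, 3.14], [-2.87, 2.87]. Speed limits (rad/s): [2.22, 2.22, 2.79, 3.14, 3.14, 3.14].

## Interface

Orientations are given as a 3x3 rotation matrix whose columns are the frame's x, y, z axes.
In Python, from station import r gives the robot as it stands.
- The arm moves only by the shell command python3 -m handwheel 'ROWS' [FORCE]. ROWS is JSON, a list that holds one entry, the list of rows, each a list of 5 numbers: the shift along the tool's x, y, z as a fraction of full scale, then the turn about the tool's z as a fraction of full scale, then the closure in counts, from 0 (fully open) to 255 (shut). A call has 1 to 20 rows; each row shifts and turns the commanded pose from where the row before left it, along the tool's axes as they then stand; what a row does not reach is not made up. Full scale, the value 1, is 12 cm for a shift and 45 degrees for a turn. A row lasts 1/10 s, in which the tool goes at most 50 mm and 8.59 degrees, less where a joint would pass 70% of its speed; a pose out of reach is approached as far as the arm can. A call with a number of a shift or a turn outside -1 to 1 is refused whole. A call with a gripper value outside its range is refused whole. The fingers move at their own pace and stop on an object; FORCE is the grip in N (left out, the last holds). Time passes only in rows, so rows that do not move let the fingers close. It gives the time, the measured TCP pose, the force, the opening and the grip force at its end, in the units of the state.
- r.state(): the state, without advancing time (a new reading comes with each control period).
- r.grab_frame(name): name is "scene" or "top"; returns (picture, depth): 384x512x3 uint8, red, green, blue; 384x512 float32, m along the optical axis (not along the pixel's ray), 0 where there is no reading.
- r.camera_model(name): a dict with "fx", "fy", "cx", "cy" (pixels), "extrinsics" (4x4, takes a point from camera to world coordinates). Camera axes: x right, y up, looking along -z (the intrinsics and any distortion apply to the point x, -y, -z); pixel columns grow to the right and rows downward; lengths in m; the calibration is good to about 2 mm. A picture is of the moment at which its call begins. camera_model takes no time and is no camera call.
- r.hand_in(): hands the job in; it is judged then, once.
The state is a dict: "time": time; "q": joint angles; "joint_vel": joint speeds; "effort": joint torques, N m; "eef_pos": TCP position; "tcp_rot": TCP orientation; "ft_force": force on the tool from outside, world axes, zero at the start; "torque": the same for the moment, N m; "opening": opening from 0.0 (shut) to 1.0 (fully open); "gripper_force": force on a finger pad.
Only numpy, scipy, OpenCV 4.12 (cv2) and the standard library are available. Lean on these libraries where they do the work, as an engineer would, in place of code of your own. Each camera call takes 0.05 s, during which the arm holds its last target. There are 200 camera calls.

## Task

Make up the two sampling kits, everything standing upright on the floor or pad of its cell. In the three-cell blue tray put the amber bottle on the black pad, the red-capped white bottle in the middle cell and the steel canister in the other end cell; in the two-cell orange tray put the blue-lidded glass jar on the black pad and the green-capped white bottle in the other cell. Do not tip the two glass containers (the amber bottle and the jar) over on the way, and leave the yellow-capped bottle and the crucible standing where they are.

Things in the scene. Friction and masses are not known exactly. Their poses are not given: they have to be found in the camera images.
- amber_bottle: Amber-brown glass bottle with a black cap and a pale label band, 110 to 180 g. 44 mm in diameter with a straight wall from the bottom to 62 mm high, then a shoulder and a neck under the 32 mm wide cap; 85 mm high in all. Stands upright and loose on the bench. Origin: centre of the underside; z axis up.
- red_cap_bottle: White plastic bottle with a red cap, 70 to 120 g. 44 mm in diameter with a straight wall from the bottom to 62 mm high, then a shoulder and a neck under the 32 mm wide cap; 85 mm high in all. Stands upright and loose on the bench. Origin: centre of the underside; z axis up.
- green_cap_bottle: White plastic bottle with a green cap, 70 to 120 g. 44 mm in diameter with a straight wall from the bottom to 62 mm high, then a shoulder and a neck under the 32 mm wide cap; 85 mm high in all. Stands upright and loose on the bench. Origin: centre of the underside; z axis up.
- steel_canister: Bright steel cylindrical canister, 42 mm in diameter up to 66 mm high, with a 38 mm steel lid and a small black knob on top; 84 mm high in all, 140 to 240 g. Stands upright and loose on the bench. Origin: centre of the underside; z axis up.
- glass_jar: Clear, pale blue-green glass jar, 44 mm in diameter up to 64 mm high, with a flat blue lid 45 mm wide on top; 78 mm high in all, 100 to 170 g. Stands upright and loose on the bench. Origin: centre of the underside; z axis up.
- yellow_cap_bottle: White plastic bottle with a yellow cap, in no kit: to be left where it is. 44 mm in diameter with a straight wall from the bottom to 62 mm high, then a shoulder and a neck under the 32 mm wide cap; 85 mm high in all. Stands upright and loose on the bench. Origin: centre of the underside; z axis up.
- crucible: Small open white ceramic cup, 48 mm across the rim and 40 mm high, loose, in no kit: to be left where it is. Origin: centre of the underside; z axis up.
- blue_tray: Blue open tray with three cells in a row, 208 x 72 mm outside. Cell centres on its x axis: x = +68 mm (black pad 4 mm thick on the floor, its top 9 mm above the tray's underside), x = 0 (middle) and x = -68 mm (other end). Cells 64 x 64 mm inside, floor 5 mm thick, walls 4 mm thick and 20 mm high. Fixed to the bench. Origin: centre of underside; x along its long side, z up.
- orange_tray: Orange open tray with two cells in a row, 140 x 72 mm outside. Cell centres on its x axis: x = -34 mm (black pad 4 mm thick on the floor, its top 9 mm above the tray's underside) and x = +34 mm (plain). Cells 64 x 64 mm inside, floor 5 mm thick, walls 4 mm thick and 20 mm high. Fixed to the bench. Origin: centre of underside; x along its long side, z up.
There are look-alikes about, which are no part of the job. What is shaped like the steel_canister but pink is not meant. What is shaped like the green_cap_bottle but pink is not meant.

How it is judged:
At the end, for the whole second after the job is handed in: Each of the five things stands upright (0.12 rad) and still in its own cell as the goal says, within 14 mm of the cell centre along the tray's x and y, underside within 4 mm of the cell's floor or pad; yellow-capped bottle and crucible upright within 20 mm of where they began (x of amber_bottle in the frame of blue_tray between 0.054 and 0.082 m and y of amber_bottle in the frame of blue_tray between -0.014 and 0.014 m and z of amber_bottle in the frame of blue_tray between 0.005 and 0.013 m and angle between each of amber_bottle, red_cap_bottle, steel_canister, glass_jar, green_cap_bottle, yellow_cap_bottle, crucible's own z axis and vertical below 0.12 rad and linear speed of each of amber_bottle, red_cap_bottle, steel_canister, glass_jar, green_cap_bottle below 0.02 m/s and x of red_cap_bottle in the frame of blue_tray between -0.014 and 0.014 m and y of red_cap_bottle in the frame of blue_tray between -0.014 and 0.014 m and z of red_cap_bottle in the frame of blue_tray between 0.001 and 0.009 m and x of steel_canister in the frame of blue_tray between -0.082 and -0.054 m and y of steel_canister in the frame of blue_tray between -0.014 and 0.014 m and z of steel_canister in the frame of blue_tray between 0.001 and 0.009 m and x of glass_jar in the frame of orange_tray between -0.048 and -0.02 m and y of glass_jar in the frame of orange_tray between -0.014 and 0.014 m and z of glass_jar in the frame of orange_tray between 0.005 and 0.013 m and x of green_cap_bottle in the frame of orange_tray between 0.02 and 0.048 m and y of green_cap_bottle in the frame of orange_tray between -0.014 and 0.014 m and z of green_cap_bottle in the frame of orange_tray between 0.001 and 0.009 m and distance of each of yellow_cap_bottle, crucible from where it was at the start of the episode below 0.02 m); the robot touches nothing.
It fails at once if a glass container (amber bottle or jar) is tipped over (angle between any of amber_bottle, glass_jar's own z axis and vertical above 0.7 rad).
It fails at once if the yellow-capped bottle or the crucible is moved from its place by more than 30 mm (distance of any of yellow_cap_bottle, crucible from where it was at the start of the episode above 0.03 m).
It also fails if it takes over 141 s, if anything falls off the work surface, if the arm or the gripper's body presses on something with over 40 N, if the wrist force passes 120 N, or if a joint passes its speed limit or range.

## Working session

There is one attempt and no reset: what is moved stays moved. The work goes in short steps, Python scripts to look and compute and a shell command to move; the robot and the scene stay as the last step left them, time stands still between calls to the robot, and variables do not carry over. Pictures are saved under pics/ and viewed, at most 14 in all, crops included, and the job is handed in when it is done.

```bash
mkdir -p pics; ls; python3 - <<'E'
from station import r
import cv2,numpy as np
for n in("scene","top"):
    p,d=r.grab_frame(n);cv2.imwrite(f"pics/{n}0.png",p[...,::-1]);np.save(f"pics/{n}0.npy",d)
    m=r.camera_model(n);print(n,{k:(np.round(v,3).tolist()) for k,v in m.items() if k!='name' and not isinstance(v,str)})
s=r.state();print(s['time'],s['eef_pos'],np.round(s['tcp_rot'],3).tolist(),s['opening'])
E
```

```text
pics
scene {'fx': 434.896, 'fy': 434.896, 'cx': 256.668, 'cy': 194.162, 'extrinsics': [[-0.853, -0.433, 0.29, 0.79], [0.521, -0.726, 0.449, 0.371], [0.016, 0.534, 0.845, 0.714], [0.0, 0.0, 0.0, 1.0]]}
top {'fx': 361.315, 'fy': 361.315, 'cx': 257.499, 'cy': 195.959, 'extrinsics': [[-0.015, 0.996, -0.092, 0.489], [-1.0, -0.014, 0.002, 0.003], [0.0, 0.092, 0.996, 0.764], [0.0, 0.0, 0.0, 1.0]]}
0.1 [0.2399446  0.49457537 0.23081901] [[-0.9, 0.437, -0.001], [0.437, 0.9, -0.001], [0.0, -0.001, -1.0]] 0.9969370836647884
```

View pics/top0.png

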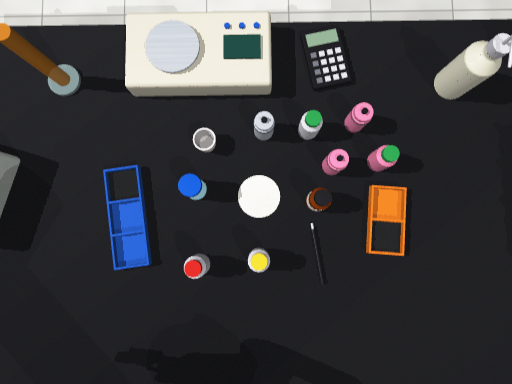

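View pics/scene0.png

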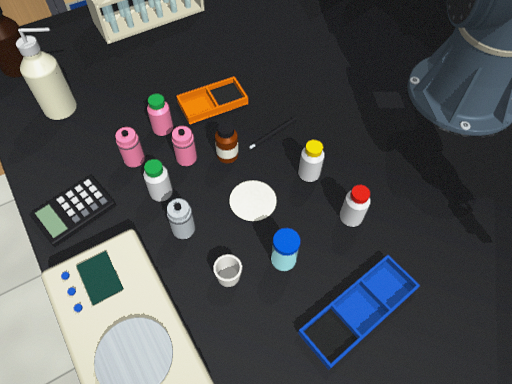

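The top view shows, as pixel positions:
- **Wanted:** amber (319,199), red cap (197,266), green-capped white (311,122), steel (264,125), jar (190,186).
- **Leave standing:** yellow cap (259,261), crucible (204,139).
- **Trays:** blue pad cell (122,183), orange pad cell (388,237).
- **Could be mistaken for steel:** pink canisters at (336,161) and (360,117). I choose the grey one at (264,125).
- **Could be mistaken for green:** the pink-bodied green cap at (383,157) and the white-bodied one at (311,122). I choose the white one.
- **Could be mistaken for red:** yellow at (259,261). The red cap itself is unambiguous.

There is also a flat white dish at (259,196) and a rod at (318,250).

```bash
cat > h.py <<'E'
from station import r
import cv2,numpy as np
def cloud(n,d):
    m=r.camera_model(n);v,u=np.mgrid[:384,:512]
    P=np.stack([(u-m['cx'])/m['fx']*d,-(v-m['cy'])/m['fy']*d,-d],-1)
    E=np.array(m['extrinsics']);W=P@E[:3,:3].T+E[:3,3];W[d==0]=np.nan;return W
def ray(n,uv,z):
    m=r.camera_model(n);E=np.array(m['extrinsics'])
    k=E[:3,:3]@[(uv[0]-m['cx'])/m['fx'],-(uv[1]-m['cy'])/m['fy'],-1];return E[:3,3]+k*(z-E[2,3])/k[2]
def near(W,xy,lo,hi,rad=.035):
    with np.errstate(invalid='ignore'):
        M=(W[...,2]>lo)&(W[...,2]<hi)&(np.hypot(W[...,0]-xy[0],W[...,1]-xy[1])<rad)
    return W[M]
E
python3 - <<'E'
from h import *
px=dict(amber=(319,197,.085),red=(193,268,.085),green=(313,118,.085),steel=(264,118,.084),jar=(189,185,.078),yellow=(259,261,.085),cruc=(204,139,.04),pinkA=(339,156,.084),pinkB=(363,111,.084),pinkG=(390,153,.085),dish=(259,196,.01))
D={n:cloud(n,np.load(f"pics/{n}0.npy")) for n in("scene","top")}
for k,(u,v,h) in px.items():
    g=ray("top",(u,v),h)[:2];o=[]
    for n in D:
        p=near(D[n],g,h-.006,h+.006)
        if len(p)>5:
            c,R=cv2.minEnclosingCircle(p[:,:2].astype(np.float32));o+=[n,np.round(c,4).tolist(),round(R*1000),len(p),round(np.median(p[:,2]),4)]
    print(k,np.round(g,3),o)
for n in D:
    img=cv2.imread(f"pics/{n}0.png");H=cv2.cvtColor(img,cv2.COLOR_BGR2HSV)
    for t,lo,hi,g in(("blue",100,125,(.49,.29)),("orange",5,20,(.46,-.27))):
        W=D[n];M=(H[...,0]>=lo)&(H[...,0]<=hi)&(H[...,1]>120)&(np.abs(W[...,2]-.02)<.004)&(np.hypot(W[...,0]-g[0],W[...,1]-g[1])<.14)
        b=cv2.minAreaRect(W[M][:,:2].astype(np.float32));print(n,t,M.sum(),np.round(b[0],4),np.round(b[1],3),np.round(b[2],1),np.round(cv2.boxPoints(b),3).tolist())
im=cv2.imread("pics/top0.png")[90:290,160:420];cv2.imwrite("pics/crop1.png",cv2.resize(im,None,fx=3,fy=3))
E
```

```text
amber [ 0.547 -0.114] ['scene', [0.5483, -0.1191], 16, 197, np.float64(0.0851), 'top', [0.5477, -0.1209], 16, 222, np.float64(0.0844)]
red [0.419 0.123] ['scene', [0.4197, 0.1264], 17, 258, np.float64(0.0854), 'top', [0.4193, 0.1249], 16, 235, np.float64(0.0843)]
green [ 0.7   -0.107] ['scene', [0.7029, -0.1058], 16, 233, np.float64(0.085), 'top', [0.7023, -0.1076], 16, 217, np.float64(0.0844)]
steel [ 0.702 -0.013] ['scene', [0.7016, -0.0102], 19, 213, np.float64(0.0791), 'top', [0.7008, -0.013], 18, 119, np.float64(0.0792)]
jar [0.575 0.133] ['scene', [0.5778, 0.1338], 23, 564, np.float64(0.0783), 'top', [0.5762, 0.1325], 23, 428, np.float64(0.0774)]
yellow [0.43  0.001] ['scene', [0.4303, 0.0039], 17, 215, np.float64(0.0852), 'top', [0.4299, 0.0018], 16, 227, np.float64(0.0841)]
cruc [0.674 0.109] ['scene', [0.6764, 0.1117], 24, 251, np.float64(0.0399), 'top', [0.6756, 0.1096], 24, 153, np.float64(0.0391)]
pinkA [ 0.625 -0.155] ['scene', [0.6245, -0.1546], 19, 148, np.float64(0.0792), 'top', [0.6219, -0.1562], 18, 113, np.float64(0.0789)]
pinkB [ 0.713 -0.204] ['scene', [0.7157, -
[... 498 characters left out ...]
9749, 0.32499998807907104]]
scene orange 493 [ 0.5053 -0.263 ] [0.076 0.141] 84.7 [[0.4320000112056732, -0.2939999997615814], [0.5720000267028809, -0.3070000112056732], [0.5789999961853027, -0.23199999332427979], [0.4390000104904175, -0.21899999678134918]]
top blue 766 [0.52   0.2747] [0.208 0.074] 7.5 [[0.41200000047683716, 0.2980000078678131], [0.421999990940094, 0.2240000069141388], [0.628000020980835, 0.25200000405311584], [0.6179999709129333, 0.32499998807907104]]
top orange 522 [ 0.5053 -0.2647] [0.073 0.14 ] 84.9 [[0.4320000112056732, -0.29499998688697815], [0.5720000267028809, -0.3070000112056732], [0.578000009059906, -0.23399999737739563], [0.4390000104904175, -0.22200000286102295]]
```

View pics/crop1.png

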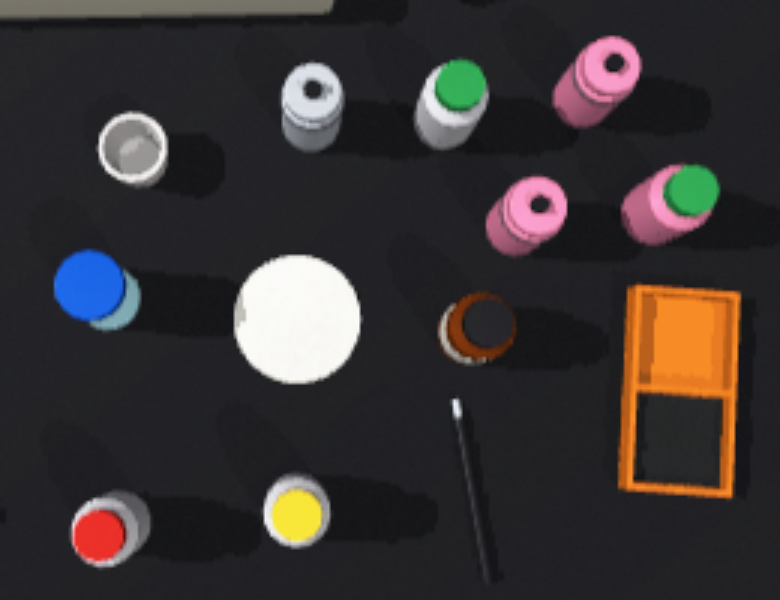

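The crop confirms the choice: grey steel canister at (313,95), white-bodied green cap at (455,95), amber at (480,325). The measured heights and radii match the sizes given. I'll start by squaring the tool so it closes along world y, then go over the red cap.

```bash
python3 -m handwheel '[[[0,0,0,-0.144,0],[0,0,0,-0.144,0],[0,0,0,-0.144,0],[0,0,0,-0.144,0],[-0.115,-0.236,0,0,0],[-0.115,-0.236,0,0,0],[-0.115,-0.236,0,0,0],[-0.115,-0.236,0,0,0],[-0.115,-0.236,0,0,0],[-0.115,-0.236,0,0,0],[-0.115,-0.236,0,0,0],[-0.115,-0.236,0,0,0],[-0.115,-0.236,0,0,0],[-0.115,-0.236,0,0,0],[-0.115,-0.236,0,0,0],[-0.115,-0.236,0,0,0],[-0.115,-0.236,0,0,0],[0,0,0,0,0],[0,0,0,0,0]]]' 40
cat > go.py <<'E'
import sys,numpy as np
from station import r
s=r.state();R=np.array(s['tcp_rot']);p=np.array(s['eef_pos'])
print('t',s['time'],'tcp',np.round(p,4),'yaw',round(float(np.degrees(np.arctan2(R[1,1],R[0,1]))),2),'open',round(s['opening'],3),'gf',round(float(np.max(s['gripper_force'])),1))
if len(sys.argv)>1: print('tool units',np.round(R.T@(np.array(eval(sys.argv[1]))-p)/.12,3))
E
python3 go.py "[.4195,.1257,.025]"
python3 - <<'E'
from h import *
W=cloud("top",np.load("pics/top0.npy"))
B=(W[...,0]>.74)&(W[...,2]>.02)&(W[...,1]<.3)&(W[...,1]>-.3)
p=W[B];print(p[:,0].min(),p[:,2].max());q=p[(p[:,1]>-.04)&(p[:,1]<.2)];print(q[:,0].min(),q[:,2].max())
E
```

```text
time: 2.0
eef_pos: [0.4196, 0.1265, 0.2311]
tcp_rot: [[-1.0, 0.001, -0.001], [0.001, 1.0, 0.0], [0.001, 0.0, -1.0]]
ft_force: [-0.6, 0.6, -0.7]
opening: 1.005
gripper_force: 0.0
t 2.0 tcp [0.4196 0.1265 0.2311] yaw 89.95 open 1.005 gf 0.0
tool units [-1.000e-03 -7.000e-03  1.717e+00]
0.778518333543138 0.07301011247437605
0.778518333543138 0.07301011247437605
```

```bash
python3 -m handwheel '[[[0,-0.007,0.25,0,0],[0,0,0.25,0,0],[0,0,0.25,0,0],[0,0,0.25,0,0],[0,0,0.25,0,0],[0,0,0.25,0,0],[0,0,0.11,0,0],[0,0,0.107,0,0],[0,0,0,0,0],[0,0,0,0,255],[0,0,0,0,255],[0,0,0,0,255],[0,0,0,0,255],[0,0,0,0,255],[0,0,0,0,255],[0,0,0,0,255],[0,0,0,0,255]]]' 40; python3 go.py "[.52,.275,.145]"
```

```text
time: 3.7
eef_pos: [0.4201, 0.1262, 0.0261]
tcp_rot: [[-1.0, -0.001, 0.001], [-0.001, 1.0, 0.0], [-0.001, 0.0, -1.0]]
ft_force: [-0.7, 1.9, 7.0]
opening: 0.503
gripper_force: 39.9
t 3.7 tcp [0.4201 0.1262 0.0261] yaw 90.03 open 0.503 gf 39.9
tool units [-0.835  1.24  -0.99 ]
```

```bash
python3 -m handwheel '[[[0,0,-0.15,0,255],[0,0,-0.28,0,255],[0,0,-0.28,0,255],[0,0,-0.28,0,255],[-0.1,0.15,0,0,255],[-0.16,0.24,0,0,255],[-0.16,0.24,0,0,255],[-0.16,0.24,0,0,255],[-0.16,0.24,0,0,255],[-0.095,0.13,0,0,255],[0,0,0,0,255],[0,0,0,0,255]]]' 40; python3 go.py "[.52,.275,.032]"
```

```text
time: 4.9
eef_pos: [0.5194, 0.2746, 0.144]
tcp_rot: [[-1.0, -0.001, -0.001], [-0.001, 1.0, -0.0], [0.001, -0.0, -1.0]]
ft_force: [-0.0, -0.6, -2.4]
opening: 0.507
gripper_force: 41.1
t 4.9 tcp [0.5194 0.2746 0.144 ] yaw 90.05 open 0.507 gf 41.1
tool units [-0.006  0.004  0.933]
```

```bash
python3 -m handwheel '[[[0,0,0.25,0,255],[0,0,0.25,0,255],[0,0,0.25,0,255],[0,0,0.1,0,255],[0,0,0.05,0,255],[0,0,0.033,0,255],[0,0,0,0,255],[0,0,0,0,0],[0,0,0,0,0],[0,0,0,0,0],[0,0,0,0,0],[0,0,0,0,0],[0,0,0,0,0],[0,0,-0.2,0,0],[0,0,-0.25,0,0],[0,0,-0.25,0,0],[0,0,-0.25,0,0],[0,0,0,0,0]]]' 40; python3 go.py "[.577,.133,.025]"
```

```text
time: 6.7
eef_pos: [0.5216, 0.2756, 0.1501]
tcp_rot: [[-1.0, -0.001, 0.006], [-0.001, 1.0, 0.003], [-0.006, 0.003, -1.0]]
ft_force: [0.7, 0.5, -0.6]
opening: 1.003
gripper_force: 0.0
t 6.7 tcp [0.5216 0.2756 0.1501] yaw 90.04 open 1.003 gf 0.0
tool units [-0.455 -1.191  1.042]
```

```bash
python3 -m handwheel '[[[-0.136,-0.218,0,0,0],[-0.136,-0.218,0,0,0],[-0.136,-0.218,0,0,0],[-0.136,-0.218,0,0,0],[-0.136,-0.218,0,0,0],[-0.136,-0.218,0,0,0],[-0.136,-0.218,0,0,0],[-0.136,-0.218,0,0,0],[-0.136,-0.218,0,0,0],[-0.136,-0.218,0,0,0],[-0.136,-0.218,0,0,0],[0,0,0,0,0],[0,0,0,0,0]]]' 40; python3 go.py "[.701,-.0115,.025]"; python3 - <<'E'
from h import *
p,d=r.grab_frame("scene");cv2.imwrite("pics/s1.png",p[...,::-1])
E
```

```text
time: 8.0
eef_pos: [0.6991, -0.0131, 0.1449]
tcp_rot: [[-1.0, 0.0, -0.002], [0.0, 1.0, 0.0], [0.002, 0.0, -1.0]]
ft_force: [0.2, 0.3, -0.1]
opening: 1.0
gripper_force: 0.0
t 8.0 tcp [ 0.6991 -0.0131  0.1449] yaw 89.98 open 1.0 gf 0.0
tool units [-0.017  0.013  0.999]
```

View pics/s1.png

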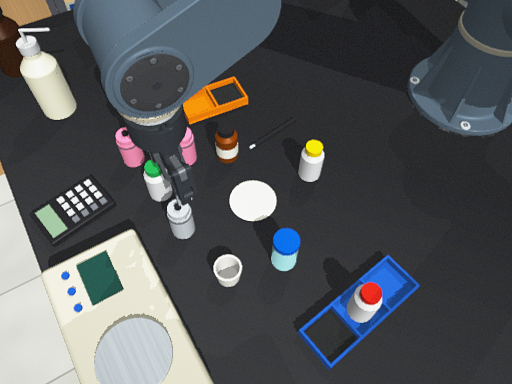

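The red bottle stands in the middle cell at (365,303), and the gripper is over the steel canister at (180,215). Next I'll pick the canister.

```bash
python3 -m handwheel '[[[-0.017,0.013,0.2,0,0],[0,0,0.25,0,0],[0,0,0.25,0,0],[0,0,0.2,0,0],[0,0,0.099,0,0],[0,0,0,0,0],[0,0,0,0,255],[0,0,0,0,255],[0,0,0,0,255],[0,0,0,0,255],[0,0,0,0,255],[0,0,0,0,255],[0,0,0,0,255],[0,0,-0.15,0,255],[0,0,-0.28,0,255],[0,0,-0.28,0,255],[0,0,-0.28,0,255],[0,0,0,0,255]]]' 50; python3 go.py "[.4526,.2661,.145]"
```

```text
time: 9.85
eef_pos: [0.7039, -0.0115, 0.1518]
tcp_rot: [[-1.0, -0.001, 0.009], [-0.001, 1.0, -0.001], [-0.009, -0.001, -1.0]]
ft_force: [0.5, 0.0, -0.8]
opening: 0.479
gripper_force: 50.9
t 9.85 tcp [ 0.7039 -0.0115  0.1518] yaw 90.03 open 0.479 gf 50.9
tool units [2.093 2.315 0.036]
```

```bash
python3 -m handwheel '[[[0.09,0.1,0,0,255],[0.18,0.2,0,0,255],[0.18,0.2,0,0,255],[0.18,0.2,0,0,255],[0.18,0.2,0,0,255],[0.18,0.2,0,0,255],[0.18,0.2,0,0,255],[0.18,0.2,0,0,255],[0.18,0.2,0,0,255],[0.18,0.2,0,0,255],[0.18,0.2,0,0,255],[0.18,0.21,0,0,255],[0.09,0.1,0,0,255],[0,0,0,0,255],[0,0,0,0,255],[0,0,0,0,255]]]' 50; python3 go.py "[.4526,.2661,.032]"
```

```text
time: 11.45
eef_pos: [0.4429, 0.277, 0.145]
tcp_rot: [[-1.0, 0.0, 0.0], [0.0, 1.0, -0.0], [-0.0, -0.0, -1.0]]
ft_force: [-0.0, -0.1, -3.0]
opening: 0.477
gripper_force: 51.0
t 11.45 tcp [0.4429 0.277  0.145 ] yaw 89.98 open 0.477 gf 51.0
tool units [-0.08  -0.091  0.942]
```

```bash
python3 -m handwheel '[[[-0.08,-0.091,0,0,255],[0,0,0.25,0,255],[0,0,0.25,0,255],[0,0,0.25,0,255],[0,0,0.1,0,255],[0,0,0.06,0,255],[0,0,0.032,0,255],[0,0,0,0,255],[0,0,0,0,0],[0,0,0,0,0],[0,0,0,0,0],[0,0,0,0,0],[0,0,0,0,0],[0,0,0,0,0],[0,0,-0.2,0,0],[0,0,-0.25,0,0],[0,0,-0.25,0,0],[0,0,-0.24,0,0],[0,0,0,0,0],[0,0,0,0,0]]]' 50; python3 go.py "[.577,.133,.145]"
```

```text
time: 13.45
eef_pos: [0.4518, 0.2669, 0.1449]
tcp_rot: [[-1.0, -0.001, 0.001], [-0.001, 1.0, 0.0], [-0.001, 0.0, -1.0]]
ft_force: [-0.5, 0.5, -1.1]
opening: 1.001
gripper_force: 0.0
t 13.45 tcp [0.4518 0.2669 0.1449] yaw 90.04 open 1.001 gf 0.0
tool units [-1.043 -1.116 -0.   ]
```

```bash
python3 -m handwheel '[[[-0.174,-0.186,0,0,0],[-0.174,-0.186,0,0,0],[-0.174,-0.186,0,0,0],[-0.174,-0.186,0,0,0],[-0.174,-0.186,0,0,0],[-0.173,-0.186,0,0,0],[0,0,0,0,0],[0,0,0,0,0],[0,0,0,0,0]]]' 40; python3 go.py "[.577,.133,.025]"; python3 - <<'E'
from h import *
n="top";p,d=r.grab_frame(n);cv2.imwrite("pics/t2.png",p[...,::-1]);W=cloud(n,d)
for k,g,z in(("red",(.52,.275),.090),("steel",(.4526,.266),.084)):
    q=near(W,g,z-.006,z+.006);c,R=cv2.minEnclosingCircle(q[:,:2].astype(np.float32)) if len(q) else (0,0);print(k,c,R,len(q),np.median(q[:,2]))
E
```

```text
time: 14.35
eef_pos: [0.5761, 0.1335, 0.1439]
tcp_rot: [[-1.0, -0.001, -0.002], [-0.001, 1.0, -0.0], [0.002, -0.0, -1.0]]
ft_force: [-0.2, 1.1, 0.3]
opening: 1.0
gripper_force: 0.0
t 14.35 tcp [0.5761 0.1335 0.1439] yaw 90.06 open 1.0 gf 0.0
tool units [-0.009 -0.004  0.991]
red 0 0 0 nan
steel 0 0 0 nan
  return _methods._mean(a, axis=axis, dtype=dtype,
  ret = ret.dtype.type(ret / rcount)
```

The arm hides the tray from the top camera, so I'll check placements later. Now for the jar.

```bash
python3 -m handwheel '[[[-0.009,-0.004,0.2,0,0],[0,0,0.25,0,0],[0,0,0.25,0,0],[0,0,0.2,0,0],[0,0,0.09,0,0],[0,0,0,0,0],[0,0,0,0,0],[0,0,0,0,255],[0,0,0,0,255],[0,0,0,0,255],[0,0,0,0,255],[0,0,0,0,255],[0,0,0,0,255],[0,0,0,0,255],[0,0,-0.12,0,255],[0,0,-0.23,0,255],[0,0,-0.27,0,255],[0,0,-0.25,0,255],[0,0,-0.12,0,255],[0,0,0,0,255]]]' 40; python3 go.py "[.4714,-.2609,.145]"
```

```text
time: 16.4
eef_pos: [0.579, 0.1326, 0.1469]
tcp_rot: [[-1.0, -0.001, 0.003], [-0.001, 1.0, 0.0], [-0.003, 0.0, -1.0]]
ft_force: [-0.2, -0.3, -1.4]
opening: 0.507
gripper_force: 41.0
t 16.4 tcp [0.579  0.1326 0.1469] yaw 90.03 open 0.507 gf 41.0
tool units [ 0.898 -3.278  0.011]
```

```bash
python3 -m handwheel '[[[0.03,-0.1,0,0,255],[0.059,-0.22,0,0,255],[0.059,-0.22,0,0,255],[0.059,-0.22,0,0,255],[0.059,-0.22,0,0,255],[0.059,-0.22,0,0,255],[0.059,-0.22,0,0,255],[0.059,-0.22,0,0,255],[0.059,-0.22,0,0,255],[0.059,-0.22,0,0,255],[0.059,-0.22,0,0,255],[0.059,-0.22,0,0,255],[0.059,-0.22,0,0,255],[0.059,-0.22,0,0,255],[0.059,-0.22,0,0,255],[0.03,-0.1,0,0,255],[0,0,0,0,255],[0,0,0,0,255],[0,0,0,0,255]]]' 40; python3 go.py "[.4714,-.2609,.036]"; python3 - <<'E'
from h import *
n="top";p,d=r.grab_frame(n);cv2.imwrite("pics/t3.png",p[...,::-1]);W=cloud(n,d)
for k,g,z in(("red",(.52,.275),.090),("steel",(.4526,.266),.084)):
    q=near(W,g,z-.006,z+.006)
    if len(q): c,R=cv2.minEnclosingCircle(q[:,:2].astype(np.float32));print(k,c,R,len(q),np.median(q[:,2]))
E
```

```text
time: 18.3
eef_pos: [0.472, -0.2602, 0.1444]
tcp_rot: [[-1.0, -0.001, -0.001], [-0.001, 1.0, 0.001], [0.001, 0.001, -1.0]]
ft_force: [-0.1, 0.4, -1.5]
opening: 0.506
gripper_force: 41.1
t 18.3 tcp [ 0.472  -0.2602  0.1444] yaw 90.08 open 0.506 gf 41.1
tool units [ 0.004 -0.006  0.903]
red (0.5194327235221863, 0.274271696805954) 0.0161244235932827 237 0.08919376378369792
steel (0.4519505500793457, 0.2653878629207611) 0.01894008368253708 319 0.08244537606557123
```

View pics/t3.png

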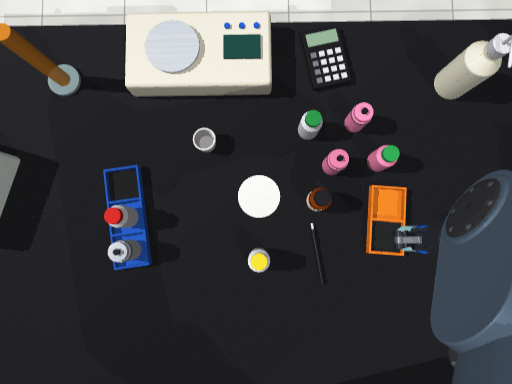

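Red at (115,215) and steel at (120,251) stand centred to within about 1 mm. The gripper holds the jar over the orange pad at (410,238), so I'll lower it.

```bash
python3 -m handwheel '[[[0.004,-0.006,0.2,0,255],[0,0,0.25,0,255],[0,0,0.25,0,255],[0,0,0.1,0,255],[0,0,0.06,0,255],[0,0,0.04,0,255],[0,0,0,0,255],[0,0,0,0,255],[0,0,0,0,0],[0,0,0,0,0],[0,0,0,0,0],[0,0,0,0,0],[0,0,0,0,0],[0,0,0,0,0],[0,0,-0.2,0,0],[0,0,-0.25,0,0],[0,0,-0.25,0,0],[0,0,-0.2,0,0],[0,0,0,0,0],[0,0,0,0,0]]]' 40; python3 go.py "[.7026,-.1067,.145]"
```

```text
time: 20.35
eef_pos: [0.4715, -0.2619, 0.1448]
tcp_rot: [[-1.0, -0.001, 0.0], [-0.001, 1.0, -0.0], [-0.0, -0.0, -1.0]]
ft_force: [-0.5, -0.2, 0.0]
opening: 0.997
gripper_force: 0.0
t 20.35 tcp [ 0.4715 -0.2619  0.1448] yaw 90.03 open 0.997 gf 0.0
tool units [-1.927  1.292 -0.002]
```

```bash
python3 -m handwheel '[[[-0.193,0.129,0,0,0],[-0.193,0.129,0,0,0],[-0.193,0.129,0,0,0],[-0.193,0.129,0,0,0],[-0.193,0.129,0,0,0],[-0.193,0.129,0,0,0],[-0.193,0.129,0,0,0],[-0.193,0.129,0,0,0],[-0.193,0.129,0,0,0],[-0.19,0.131,0,0,0],[0,0,0,0,0],[0,0,0,0,0],[0,0,0,0,0]]]' 40; python3 go.py "[.7026,-.1067,.025]"
```

```text
time: 21.65
eef_pos: [0.7018, -0.1072, 0.1437]
tcp_rot: [[-1.0, -0.0, -0.002], [-0.0, 1.0, 0.0], [0.002, 0.0, -1.0]]
ft_force: [-0.2, 0.3, -0.8]
opening: 0.995
gripper_force: 0.0
t 21.65 tcp [ 0.7018 -0.1072  0.1437] yaw 90.0 open 0.995 gf 0.0
tool units [-0.009  0.004  0.989]
```

```bash
python3 -m handwheel '[[[-0.009,0.004,0.2,0,0],[0,0,0.25,0,0],[0,0,0.25,0,0],[0,0,0.2,0,0],[0,0,0.09,0,0],[0,0,0,0,0],[0,0,0,0,255],[0,0,0,0,255],[0,0,0,0,255],[0,0,0,0,255],[0,0,0,0,255],[0,0,0,0,255],[0,0,0,0,255],[0,0,-0.12,0,255],[0,0,-0.23,0,255],[0,0,-0.27,0,255],[0,0,-0.25,0,255],[0,0,-0.13,0,255],[0,0,0,0,255],[0,0,0,0,255]]]' 40; python3 go.py "[.5392,-.2669,.145]"
```

```text
time: 23.65
eef_pos: [0.7033, -0.1061, 0.145]
tcp_rot: [[-1.0, -0.001, -0.001], [-0.001, 1.0, 0.0], [0.001, 0.0, -1.0]]
ft_force: [-0.8, 0.3, -2.5]
opening: 0.504
gripper_force: 40.8
t 23.65 tcp [ 0.7033 -0.1061  0.145 ] yaw 90.03 open 0.504 gf 40.8
tool units [ 1.368e+00 -1.339e+00  1.000e-03]
```

```bash
python3 -m handwheel '[[[0.09,-0.09,0,0,255],[0.17,-0.166,0,0,255],[0.17,-0.166,0,0,255],[0.17,-0.166,0,0,255],[0.17,-0.166,0,0,255],[0.17,-0.166,0,0,255],[0.17,-0.166,0,0,255],[0.17,-0.166,0,0,255],[0.085,-0.087,0,0,255],[0,0,0,0,255],[0,0,0,0,255],[0,0,0,0,255]]]' 40; python3 go.py "[.5392,-.2669,.032]"
```

```text
time: 24.85
eef_pos: [0.5407, -0.2662, 0.1456]
tcp_rot: [[-1.0, -0.001, -0.0], [-0.001, 1.0, 0.0], [0.0, 0.0, -1.0]]
ft_force: [-0.5, 0.3, -1.1]
opening: 0.502
gripper_force: 40.8
t 24.85 tcp [ 0.5407 -0.2662  0.1456] yaw 90.08 open 0.502 gf 40.8
tool units [ 0.012 -0.006  0.947]
```

```bash
python3 -m handwheel '[[[0.01,-0.006,0.2,0,255],[0,0,0.25,0,255],[0,0,0.25,0,255],[0,0,0.13,0,255],[0,0,0.07,0,255],[0,0,0.045,0,255],[0,0,0,0,255],[0,0,0,0,255],[0,0,0,0,0],[0,0,0,0,0],[0,0,0,0,0],[0,0,0,0,0],[0,0,0,0,0],[0,0,0,0,0],[0,0,-0.2,0,0],[0,0,-0.25,0,0],[0,0,-0.25,0,0],[0,0,-0.24,0,0],[0,0,0,0,0],[0,0,0,0,0]]]' 40; python3 go.py "[.548,-.120,.145]"
```

```text
time: 26.85
eef_pos: [0.5389, -0.2678, 0.1455]
tcp_rot: [[-1.0, -0.001, 0.001], [-0.001, 1.0, -0.0], [-0.001, -0.0, -1.0]]
ft_force: [-0.2, 0.6, 0.0]
opening: 1.001
gripper_force: 0.0
t 26.85 tcp [ 0.5389 -0.2678  0.1455] yaw 90.03 open 1.001 gf 0.0
tool units [-0.077  1.231  0.004]
```

```bash
python3 -m handwheel '[[[-0.012,0.205,0,0,0],[-0.012,0.205,0,0,0],[-0.012,0.205,0,0,0],[-0.012,0.205,0,0,0],[-0.012,0.205,0,0,0],[-0.017,0.206,0,0,0],[0,0,0,0,0],[0,0,0,0,0],[0,0,0,0,0]]]' 40; python3 go.py "[.548,-.120,.025]"
```

```text
time: 27.75
eef_pos: [0.5478, -0.1207, 0.1448]
tcp_rot: [[-1.0, -0.0, -0.001], [-0.0, 1.0, 0.0], [0.001, 0.0, -1.0]]
ft_force: [0.1, -0.2, 0.3]
opening: 0.999
gripper_force: 0.0
t 27.75 tcp [ 0.5478 -0.1207  0.1448] yaw 90.01 open 0.999 gf 0.0
tool units [-0.003  0.006  0.998]
```

```bash
python3 -m handwheel '[[[-0.003,0.006,0.2,0,0],[0,0,0.25,0,0],[0,0,0.25,0,0],[0,0,0.2,0,0],[0,0,0.098,0,0],[0,0,0,0,0],[0,0,0,0,255],[0,0,0,0,255],[0,0,0,0,255],[0,0,0,0,255],[0,0,0,0,255],[0,0,0,0,255],[0,0,0,0,255],[0,0,-0.12,0,255],[0,0,-0.23,0,255],[0,0,-0.27,0,255],[0,0,-0.25,0,255],[0,0,-0.14,0,255],[0,0,0,0,255],[0,0,0,0,255]]]' 40; python3 go.py "[.5874,.2839,.145]"
```

```text
time: 29.75
eef_pos: [0.5481, -0.1192, 0.1469]
tcp_rot: [[-1.0, -0.001, 0.0], [-0.001, 1.0, -0.0], [-0.0, -0.0, -1.0]]
ft_force: [0.4, 0.1, -1.8]
opening: 0.504
gripper_force: 41.1
t 29.75 tcp [ 0.5481 -0.1192  0.1469] yaw 90.04 open 0.504 gf 41.1
tool units [-0.329  3.359  0.016]
```

```bash
python3 -m handwheel '[[[-0.01,0.1,0,0,255],[-0.022,0.225,0,0,255],[-0.022,0.225,0,0,255],[-0.022,0.225,0,0,255],[-0.022,0.225,0,0,255],[-0.022,0.225,0,0,255],[-0.022,0.225,0,0,255],[-0.022,0.225,0,0,255],[-0.022,0.225,0,0,255],[-0.022,0.225,0,0,255],[-0.022,0.225,0,0,255],[-0.022,0.225,0,0,255],[-0.022,0.225,0,0,255],[-0.022,0.225,0,0,255],[-0.022,0.225,0,0,255],[-0.011,0.11,0,0,255],[0,0,0,0,255],[0,0,0,0,255],[0,0,0,0,255]]]' 40; python3 go.py "[.5874,.2839,.0365]"
```

```text
time: 31.65
eef_pos: [0.5875, 0.2828, 0.1466]
tcp_rot: [[-1.0, 0.0, -0.001], [0.0, 1.0, -0.0], [0.001, -0.0, -1.0]]
ft_force: [0.4, -0.6, -1.6]
opening: 0.504
gripper_force: 41.1
t 31.65 tcp [0.5875 0.2828 0.1466] yaw 89.98 open 0.504 gf 41.1
tool units [0.    0.009 0.917]
```

Lower, release, rise, then back off towards the start side so both cameras see.

```bash
python3 -m handwheel '[[[0,0.009,0.2,0,255],[0,0,0.25,0,255],[0,0,0.25,0,255],[0,0,0.11,0,255],[0,0,0.06,0,255],[0,0,0.045,0,255],[0,0,0,0,255],[0,0,0,0,255],[0,0,0,0,0],[0,0,0,0,0],[0,0,0,0,0],[0,0,0,0,0],[0,0,0,0,0],[0,0,0,0,0],[0,0,-0.2,0,0],[0,0,-0.25,0,0],[0,0,-0.25,0,0],[0,0,-0.25,0,0],[0,0,-0.25,0,0],[0,0,-0.25,0,0]]]' 40
python3 -m handwheel '[[[0.2,0.15,0,0,0],[0.2,0.15,0,0,0],[0.2,0.15,0,0,0],[0.2,0.15,0,0,0],[0.2,0.15,0,0,0],[0.2,0.15,0,0,0],[0.2,0.15,0,0,0],[0.2,0.15,0,0,0],[0.2,0.15,0,0,0],[0.2,0.15,0,0,0],[0.2,0.15,0,0,0],[0.2,0.15,0,0,0],[0.2,0.15,0,0,0],[0,0,0,0,0],[0,0,0,0,0]]]'
python3 - <<'E'
from h import *
T={"b":(np.array([.520,.275]),7.5),"o":(np.array([.5053,-.264]),-5)}
G=dict(amber=(.5874,.2839,.094,"b"),red=(.52,.275,.09,"b"),steel=(.4526,.2661,.084,"b"),jar=(.4714,-.2609,.087,"o"),green=(.5392,-.2669,.09,"o"),yellow=(.43,.003,.085,0),cruc=(.676,.1106,.04,0))
for n in("top","scene"):
    p,d=r.grab_frame(n);cv2.imwrite(f"pics/{n}9.png",p[...,::-1]);W=cloud(n,d)
    for k,(x,y,z,t) in G.items():
        q=near(W,(x,y),z-.007,z+.007)
        if len(q)<9: print(n,k,'hidden');continue
        c,R=cv2.minEnclosingCircle(q[:,:2].astype(np.float32));c=np.array(c);o=''
        if t: a=np.radians(T[t][1]);e=c-T[t][0];o=np.round([e@[np.cos(a),np.sin(a)],e@[-np.sin(a),np.cos(a)]],4)
        print(n,k,np.round(c,4),round(R,3),round(float(np.median(q[:,2])),4),o)
E
```

```text
time: 33.65
eef_pos: [0.5875, 0.285, 0.2123]
tcp_rot: [[-1.0, -0.001, 0.0], [-0.001, 1.0, 0.0], [-0.0, 0.0, -1.0]]
ft_force: [-0.0, -0.1, 0.5]
opening: 0.998
gripper_force: 0.0
time: 35.15
eef_pos: [0.2753, 0.5189, 0.211]
tcp_rot: [[-1.0, -0.002, 0.0], [-0.002, 1.0, -0.0], [-0.0, -0.0, -1.0]]
ft_force: [0.8, 0.3, -0.0]
opening: 1.0
gripper_force: 0.0
top amber [0.5865 0.2841] 0.016 0.0933 [0.0671 0.0004]
top red [0.5191 0.2744] 0.016 0.0894 [-0.001  -0.0005]
top steel [0.452  0.2658] 0.019 0.0823 [-0.0687 -0.0003]
top jar [ 0.4713 -0.262 ] 0.023 0.0862 [-0.034 -0.001]
top green [ 0.5377 -0.2681] 0.016 0.0891 [ 0.0326 -0.0012]
top yellow [0.4299 0.0019] 0.016 0.0843 
top cruc [0.6755 0.1101] 0.024 0.0387 
scene amber [0.5877 0.2857] 0.016 0.0945 [0.0685 0.0018]
scene red [0.5204 0.2757] 0.016 0.0905 [0.0005 0.0006]
scene steel [0.4525 0.2679] 0.019 0.0836 [-0.0678  0.0017]
scene jar [ 0.4714 -0.2603] 0.024 0.087 [-0.0341  0.0008]
scene green [ 0.5379 -0.2654] 0.017 0.0897 [0.0326 0.0015]
scene yellow [0.4307 0.0031] 0.017 0.0853 
scene cruc [0.676  0.1111] 0.024 0.0398
```

View pics/top9.png

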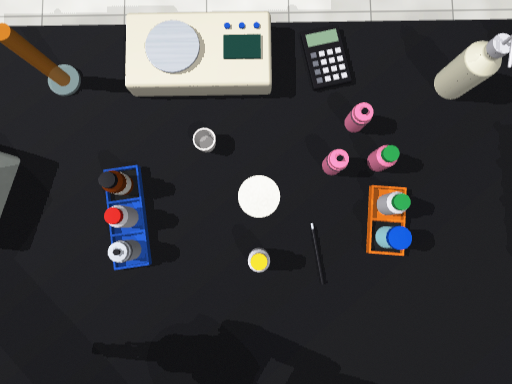

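View pics/scene9.png

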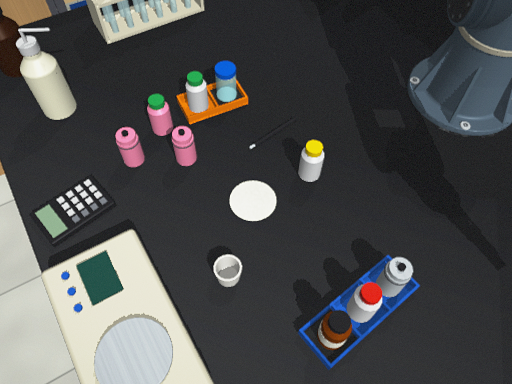

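Both views show all five things upright and centred to within 2 mm. In the scene view they are at amber (335,328), red (366,302), steel (397,275), jar (226,82) and green (196,92). The yellow-capped bottle and the crucible have not moved.

```bash
python3 -c "
from station import r
print(r.hand_in())"
```

```text
the job is handed in; nothing more can be done
None
```

I made up both kits and handed the job in at about 35 s of robot time: all five things were upright and within about 2 mm of their cell centres, and the yellow-capped bottle and crucible were still in place; the hand-in gave no verdict.

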